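# Pump up the filtration hand pump until its indicator pin is out

### The job

Build up pressure with the small hand pump on the bench: with your fingertips press its black plunger knob down with full strokes, letting it spring back up each time, and keep pumping until the red indicator pin in front stands fully out at its stop and comes no further, with the whole green band at its root showing (an extra stroke does no harm). Then leave the knob up and move clear. Do not touch the pin, pick up or shift the pump, or disturb the petri dish, flask and beaker beside it.

Things in the scene. Friction and masses are not known exactly. Their poses are not given: they have to be found in the camera images.
- pump: bench hand pump standing loose on rubber feet, 1.8 kg: blue base plate 130 x 100 mm and 18 mm high, upright aluminium barrel 66 mm across up to 94 mm, black mushroom knob on top on a steel rod, brass hose outlet at the back, horizontal grey boss (collar 33 mm across) at the front, axis 45 mm above the bench, its mouth 62 mm from the barrel axis. Origin: on the bench under the barrel axis; x points away from the pin (the pin comes out towards -x), z up
- knob_top (a point): centre of the flat top of the black plunger knob (50 mm across, flat part 36 mm); 148 mm above the bench when up; moves with the knob
- plunger (a joint): how far the knob is pressed down, m: 0 = up (where its spring returns it within about half a second of being let go), 0.024 = fully down. Pushing takes about 6 N at the top and 10 to 15 N at the bottom (slowly)
- pin (a joint): how far the indicator pin has come out, m: starts anywhere from 0 to 0.007, and 0.024 = fully out (end stop). A ratchet moves it out by about 5 to 6 mm for each full down stroke, less for a shorter one; it stays where it is on the up stroke, and at its stop more pumping does no harm
- pin_tip (a point): centre of the outer end of the pin, a horizontal red rod 13 mm across at the pump's front; 4 mm beyond the boss mouth when joint pin is 0, 28 mm when fully out; the last 6 mm to come out, next to the boss, are a green band
- petri_dish: loose covered petri dish, 91 mm across, 16 mm high, on one side of the pump; origin at the centre of its underside
- flask: loose conical glass flask, 62 mm across, 104 mm tall, on the pump's other side; origin at the centre of its underside
- beaker: loose small clear beaker, 46 mm across, 58 mm tall, behind the pump; origin at the centre of its underside
There are look-alikes about, which are no part of the job. Leave any orange or purple look-alike of the pump alone. Of the things that look like the beaker, take the one that is farthest to the robot's right at the start.

How it is judged:
By the outcome, as a careful person would: the job done as asked, in the order asked, and still so for the second after the job is handed in, with the robot touching nothing.
It also fails if it takes over 45 s, if anything falls off the work surface, if the arm or the gripper's body presses on something with over 40 N, if the wrist force passes 120 N, or if a joint passes its speed limit or range.

### The arm

A 6-joint arm with a two-finger parallel gripper is mounted at the origin on a cart in front of the work surface, level with it; the furniture and walls round the work are solid. World frame = base frame: x ahead of the robot, y to its left, z up, the work surface at z = 0. Lengths are in mm, angles in rad, forces in N, time in s.
With the tool pointing down it reaches from about 275 to 1000 mm from the base axis. Payload 8.4 kg.
Tool frame: the origin (TCP) lies at the very end of the fingers, on their centre line; the grasp point (between the pads) lies 19 mm behind it; z points along the fingers, y is the line along which they close (so a half turn about z gives the same grasp; the last joint's range is limited). The gripper opens to 85 mm and grips with 20 to 120 N. Pads are 22 mm wide; open, the fingers measure 114 mm over their backs; the gripper's body (76 mm by 85 mm) begins 54 mm behind the grasp point. The pads swing forward as they close: fully open they stand 13 mm farther back than shut.
Start: joints at [1.286, 0.353, 1.633, -0, 1.155, -0.002], TCP at [174.402, 600.177, 231.281] pointing down, gripper open.
Joint ranges: [-2.63, 2.63], [-0.92, 2.1], [0.06, 2.66], [-1.3, 4.44], [0, 2.69], [-3.02, 3.02]. Speed limits (rad/s): [2.22, 2.22, 2.79, 3.14, 3.14, 3.14].

### API

Orientations are given as [roll, pitch, yaw] about the fixed x, y, z axes, in that order (R = Rz(yaw) Ry(pitch) Rx(roll)).
In Python, from rig import r, vision gives the robot as it stands. The module is installed in compiled form; this text tells all that it offers.
- The arm moves only by the tool play_rows, never from a script. Its argument "steps" is a list of rows, each an object with "delta_pos": the shift along the tool's x, y, z in cm, a list of three; "yaw": the turn about the tool's z in rad; "jaw": the opening in per cent of the stroke, from 0 (shut) to 100 (fully open). A call has exactly 8 rows; each row is the pose to reach, as a shift and turn from the pose commanded when the call began, along the tool's axes at that moment; what a row does not reach only later rows make up. A row lasts 1/10 s, in which the tool goes at most 50 mm and 8.59 degrees, less where a joint would pass 70% of its speed; a pose out of reach is approached as far as the arm can. A call with a gripper value outside its range is refused whole. The fingers move at their own pace and stop on an object; "grip_force" is the grip in N (left out, the last holds). Time passes only in rows, so rows that repeat a pose let the fingers close, or fill a call up. It gives the time, the measured TCP pose, the force, the opening and the grip force at its end, in the units of the state.
- r.sense(): the state, without advancing time (a new reading comes with each control period).
- vision.grab_frame(name): name is "scene" or "top" or "wrist"; returns (picture, depth): 420x560x3 uint8, red, green, blue; 420x560 float32, mm along the optical axis (not along the pixel's ray), 0 where there is no reading.
- vision.calibration(name): a dict with "mtx" (3x3 intrinsics, pixels), "extrinsics" (4x4, takes a point from camera to world coordinates). Camera axes: x right, y down, z forward; pixel columns grow to the right and rows downward; lengths in mm; the calibration is good to about 2 mm. A picture is of the moment at which its call begins: read the wrist's pose just before it. calibration takes no time and is no camera call; for the wrist camera it gives the pose at the moment of the call.
- r.sign_off(): hands the job in; it is judged then, once.
Trained networks look in the newest picture that a camera, given by its name, has taken for a name from the list of things; names that differ only in an ending like _2 or _b are one class to them, and where a whole thing is asked for, a point or a joint stands for the part that bears it (a point fixed in the world has none). Each returns a list of dicts, best first, with "conf" (0 to 1); they miss things now and then, are a little off and sometimes report something else, mostly with a low value. They report only what shows in the picture. A call takes as long as a camera call. They do not tell look-alikes from the thing itself.
- vision.cut_out(camera, thing): "region" (420x560 bool, what is visible of it) and "uv" ([column, row] in pixels, amid what is visible of it).
- vision.landmark_of(camera, thing): "uv" ([column, row] in pixels: a listed point, or the origin of a listed thing).
The state is a dict: "clock": time; "qpos": joint angles; "qvel": joint speeds; "joint_efforts": joint torques, N m; "eef_pos": TCP position; "tcp_rot": TCP orientation; "contact_force": force on the tool from outside, world axes, zero at the start; "wrist_torque": the same for the moment, N m; "opening": opening from 0.0 (shut) to 1.0 (fully open); "grasp_force": force on a finger pad.
Only numpy, scipy, OpenCV 4.12 (cv2) and the standard library are available. Lean on these libraries where they do the work, as an engineer would, in place of code of your own. Each camera call takes 0.05 s, during which the arm holds its last target. There are 200 camera calls.

## Working session

There is one attempt and no reset: what is moved stays moved. The work goes in short steps, Python scripts to look and compute and a tool call to move; the robot and the scene stay as the last step left them, time stands still between calls to the robot, and variables do not carry over. Pictures are saved under pics/ and viewed, at most 10 in all, crops included, and the job is handed in when it is done.

Besides the shell and the picture viewer there is one more tool, called after "Request:" as name(argument=value, ...) on one line, values as JSON. play_rows: Moves the arm, as the interface text tells. Its arguments: {"type":"object","properties":{"steps":{"type":"array"},"grip_force":{"type":"number"}},"required":["steps"]}

```bash
mkdir -p pics; cat > h.py <<'E'
import numpy as np, cv2
from rig import r, vision
def world(cam,uv,d,c=None):
    c=c or vision.calibration(cam); K=np.array(c["mtx"]);T=np.array(c["extrinsics"])
    p=np.linalg.inv(K)@[uv[0],uv[1],1]*d
    return (T@np.r_[p,1])[:3]
def dep(d,uv,k=2):
    u,v=int(round(uv[0])),int(round(uv[1])); w=d[max(v-k,0):v+k+1,max(u-k,0):u+k+1]; w=w[w>0]
    return float(np.median(w)) if w.size else 0
E
python3 - <<'E'
from h import *
ims=[]
for cam in("scene","top"):
    im,d=vision.grab_frame(cam); cv2.imwrite(f"pics/{cam}0.png",im[:,:,::-1])
    for t in("knob_top","pin_tip"):
        for o in vision.landmark_of(cam,t)[:3]: print(cam,t,o["conf"],np.round(o["uv"]),np.round(world(cam,o["uv"],dep(d,o["uv"]))))
    for t in("pump","petri_dish","flask","beaker"):
        for o in vision.cut_out(cam,t)[:3]: print(cam,t,o["conf"],np.round(o["uv"]),np.round(world(cam,o["uv"],dep(d,o["uv"]))))
s=r.sense();print(s["clock"],s["tcp_rot"],s["eef_pos"])
E
```

```text
scene knob_top 0.78 [278. 205.] [520.  78. 146.]
scene knob_top 0.77 [182. 190.] [411. 282. 147.]
scene knob_top 0.56 [388. 224.] [ 625. -140.  146.]
scene pin_tip 0.48 [248. 251.] [470. 129.  19.]
scene pin_tip 0.36 [176. 241.] [357. 248.  46.]
scene pump 0.94 [188. 232.] [396. 255.  47.]
scene pump 0.93 [384. 270.] [ 600. -161.   50.]
scene pump 0.81 [275. 246.] [496.  64.  53.]
scene petri_dish 0.58 [253. 218.] [583. 230.  11.]
scene flask 0.67 [302. 285.] [441. -67.  48.]
scene beaker 0.64 [300. 218.] [627. 107.  47.]
scene beaker 0.64 [231. 192.] [593. 329.  45.]
top knob_top 0.9 [417. 170.] [ 631. -137.  149.]
top knob_top 0.81 [175. 293.] [411. 288. 149.]
top knob_top 0.64 [292. 232.] [518.  86. 149.]
top pin_tip 0.44 [277. 270.] [454. 114.  48.]
top pump 0.96 [195. 297.] [403. 264.  94.]
top pump 0.82 [398. 187.] [ 612. -117.   94.]
top pump 0.74 [289. 239.] [505.  92. 149.]
top petri_dish 0.67 [225. 204.] [592. 222.  16.]
top flask 0.65 [360. 270.] [455. -44.  76.]
top beaker 0.96 [275. 177.] [653. 119.   3.]
top beaker 0.6 [163. 196.] [609. 354.   4.]
0.7 [ 3.14154179e+00 -1.49995140e-05  2.85878259e+00] [174.3959886  600.17777915 231.29661886]
```

View pics/scene0.png

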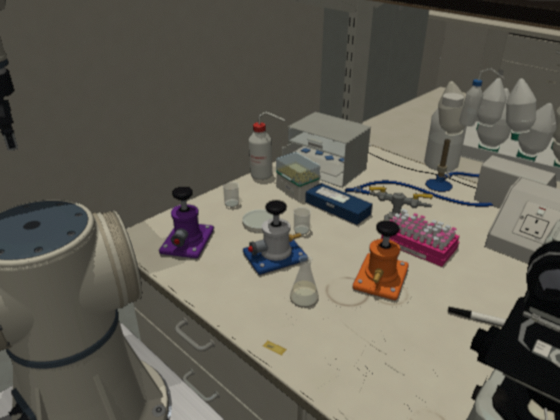

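View pics/top0.png

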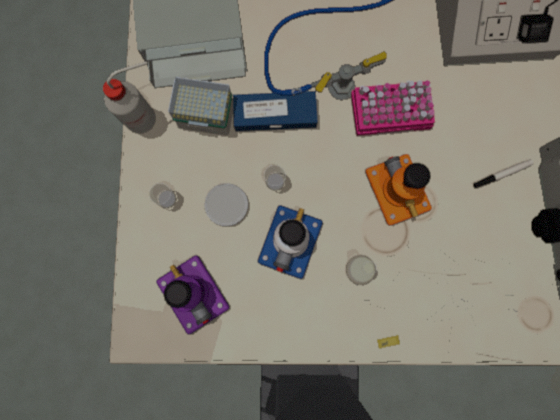

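The blue pump is in the middle, with its knob at top-view pixel (292,232), about (518,84,148) mm. The pin points down and left in the image. Moving to hover above the knob with the fingers shut.

Request:
play_rows(steps=[{"delta_pos": [-4.7, -4.0, 0], "yaw": 0, "jaw": 0}, {"delta_pos": [-9.4, -8.0, 0], "yaw": 0, "jaw": 0}, {"delta_pos": [-14, -12, 0], "yaw": 0, "jaw": 0}, {"delta_pos": [-19, -16, 0], "yaw": 0, "jaw": 0}, {"delta_pos": [-24, -20, 0], "yaw": 0, "jaw": 0}, {"delta_pos": [-28, -24, 0], "yaw": 0, "jaw": 0}, {"delta_pos": [-33, -28, 0], "yaw": 0, "jaw": 0}, {"delta_pos": [-36, -30.5, 0], "yaw": 0, "jaw": 0}])

```text
clock: 1.5
eef_pos: [396.0, 265.0, 231.6]
tcp_rot: [3.141, 0.001, 2.859]
contact_force: [0.4, -0.6, 1.0]
opening: 0.003
grasp_force: 0.0
```

Request:
play_rows(steps=[{"delta_pos": [-3, -2.5, 0], "yaw": 0, "jaw": 0}, {"delta_pos": [-6, -5, 0], "yaw": 0, "jaw": 0}, {"delta_pos": [-9, -7.5, 0], "yaw": 0, "jaw": 0}, {"delta_pos": [-11.4, -9.4, 0], "yaw": 0, "jaw": 0}, {"delta_pos": [-11.4, -9.4, 0], "yaw": 0, "jaw": 0}, {"delta_pos": [-11.4, -9.4, 0], "yaw": 0, "jaw": 0}, {"delta_pos": [-11.4, -9.4, 0], "yaw": 0, "jaw": 0}, {"delta_pos": [-11.4, -9.4, 0], "yaw": 0, "jaw": 0}])

```text
clock: 2.3
eef_pos: [477.9, 145.4, 231.3]
tcp_rot: [3.141, -0.0, 2.86]
contact_force: [-0.1, 0.5, -0.1]
opening: 0.001
grasp_force: 0.0
```

```bash
python3 - <<'E'
from h import *
s=r.sense();print(s["clock"],s["tcp_rot"],s["eef_pos"],s["opening"],s["contact_force"])
for cam in("wrist","scene"):
    c=vision.calibration(cam);im,d=vision.grab_frame(cam); cv2.imwrite(f"pics/{cam}1.png",im[:,:,::-1])
    for t in("knob_top","pin_tip"):
        for o in vision.landmark_of(cam,t)[:3]: print(cam,t,o["conf"],np.round(o["uv"]),np.round(world(cam,o["uv"],dep(d,o["uv"]),c)))
print(np.round(c["extrinsics"],2))
# knob flat-top points from wrist depth
c=vision.calibration("wrist");im,d=vision.grab_frame("wrist")
K=np.array(c["mtx"]);v,u=np.nonzero(d>0);z=d[v,u]
P=(np.array(c["extrinsics"])@np.c_[(np.linalg.inv(K)@np.c_[u,v,np.ones_like(u)].T).T*z[:,None],np.ones_like(z)].T)[:3].T
m=(abs(P[:,2]-148)<4)&(np.hypot(P[:,0]-518,P[:,1]-84)<50);Q=P[m];print(len(Q),Q.min(0),Q.max(0),Q.mean(0)) if m.any() else 0
E
```

```text
2.3 [ 3.14149340e+00 -1.65620883e-04  2.86004659e+00] [477.87881721 145.4076032  231.30536919] 0.001176876617338636 [-0.10490825  0.47002966 -0.06746954]
wrist knob_top 0.92 [442.  75.] [412. 283. 148.]
wrist knob_top 0.81 [228. 270.] [517.  88. 148.]
wrist knob_top 0.59 [238. 169.] [455. 101.  18.]
wrist pin_tip 0.67 [245. 172.] [456. 113.  49.]
wrist pin_tip 0.57 [350.  34.] [355. 252.  50.]
scene knob_top 0.85 [386. 225.] [ 621. -139.  146.]
scene knob_top 0.66 [181. 192.] [404. 277. 146.]
scene knob_top 0.55 [276. 202.] [525.  90. 145.]
scene pin_tip 0.51 [278. 255.] [501.  58.  27.]
scene pin_tip 0.44 [248. 249.] [454. 108.  43.]
scene pin_tip 0.39 [179. 242.] [360. 245.  43.]
[[ 6.9000e-01 -3.8000e-01  6.2000e-01 -1.6113e+02]
 [-7.2000e-01 -3.7000e-01  5.8000e-01 -5.9010e+02]
 [ 1.0000e-02 -8.5000e-01 -5.3000e-01  7.3036e+02]
 [ 0.0000e+00  0.0000e+00  0.0000e+00  1.0000e+00]]
1972 [493.80422975  62.86592602 144.01354513] [541.95127058 110.47133934 150.29260114] [515.9004335   86.84351383 147.72252314]
```

View pics/wrist1.png

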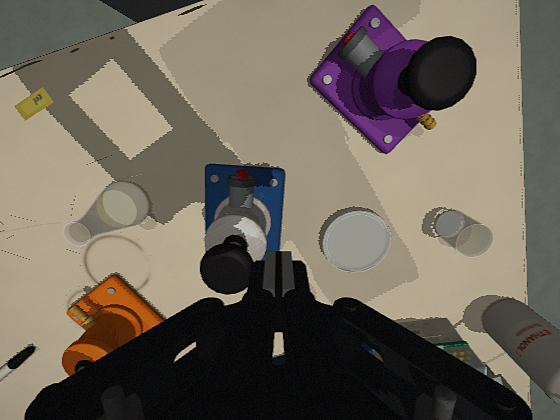

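The view confirms the blue pump's knob at wrist pixel (228,270), about (517.5,87,148) mm. The pin is barely out, at (243,173). Next: centre above the knob and lower.

Request:
play_rows(steps=[{"delta_pos": [-2.7, -2.3, 0], "yaw": 0, "jaw": 0}, {"delta_pos": [-5.4, -4.5, 0], "yaw": 0, "jaw": 0}, {"delta_pos": [-5.4, -4.5, 2], "yaw": 0, "jaw": 0}, {"delta_pos": [-5.4, -4.5, 4], "yaw": 0, "jaw": 0}, {"delta_pos": [-5.4, -4.5, 6], "yaw": 0, "jaw": 0}, {"delta_pos": [-5.4, -4.5, 7], "yaw": 0, "jaw": 0}, {"delta_pos": [-5.4, -4.5, 7], "yaw": 0, "jaw": 0}, {"delta_pos": [-5.4, -4.5, 7], "yaw": 0, "jaw": 0}])

```text
clock: 3.45
eef_pos: [518.0, 86.5, 161.8]
tcp_rot: [3.141, 0.0, 2.859]
contact_force: [0.8, 0.2, -0.4]
opening: 0.001
grasp_force: 0.0
```

```bash
python3 - <<'E'
from h import *
s=r.sense();print(s["clock"],s["eef_pos"],s["contact_force"])
im,d=vision.grab_frame("wrist");im2,_=vision.grab_frame("scene")
a=cv2.resize(im2[180:300,190:350],(533,400),interpolation=cv2.INTER_CUBIC)
cv2.imwrite("pics/w2.png",np.hstack([cv2.resize(im,(533,400))[:, :267*1],a])[:,:,::-1])
E
```

```text
3.45 [518.04105676  86.47641559 161.78407824] [ 0.81903873  0.16646468 -0.4080527 ]
```

View pics/w2.png

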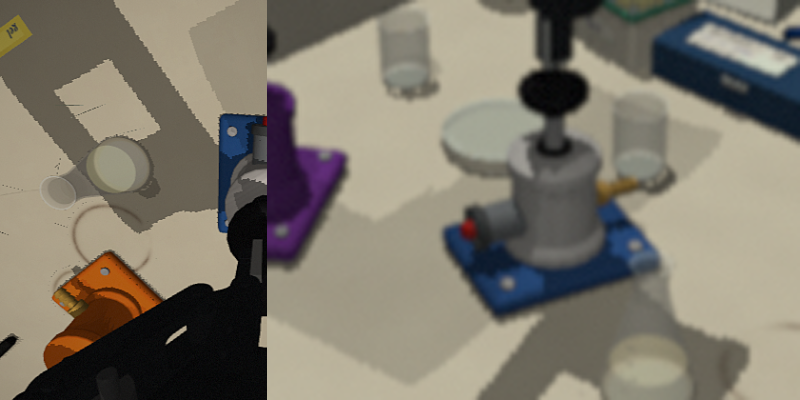

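The fingers are centred over the knob (crop about (553,60) above (553,90)). First stroke: go down and check the force.

Request:
play_rows(steps=[{"delta_pos": [0, 0, 1.0], "yaw": 0, "jaw": 0}, {"delta_pos": [0, 0, 1.6], "yaw": 0, "jaw": 0}, {"delta_pos": [0, 0, 2.2], "yaw": 0, "jaw": 0}, {"delta_pos": [0, 0, 2.7], "yaw": 0, "jaw": 0}, {"delta_pos": [0, 0, 3.2], "yaw": 0, "jaw": 0}, {"delta_pos": [0, 0, 3.5], "yaw": 0, "jaw": 0}, {"delta_pos": [0, 0, 3.7], "yaw": 0, "jaw": 0}, {"delta_pos": [0, 0, 3.7], "yaw": 0, "jaw": 0}])

```text
clock: 4.35
eef_pos: [518.3, 86.5, 124.7]
tcp_rot: [3.141, 0.001, 2.859]
contact_force: [-1.3, 0.1, 10.2]
opening: -0.0
grasp_force: 5.2
```

Request:
play_rows(steps=[{"delta_pos": [0, 0, 0.05], "yaw": 0, "jaw": 0}, {"delta_pos": [0, 0, 0.1], "yaw": 0, "jaw": 0}, {"delta_pos": [0, 0, 0.1], "yaw": 0, "jaw": 0}, {"delta_pos": [0, 0, 0.1], "yaw": 0, "jaw": 0}, {"delta_pos": [0, 0, 0.1], "yaw": 0, "jaw": 0}, {"delta_pos": [0, 0, 0.1], "yaw": 0, "jaw": 0}, {"delta_pos": [0, 0, 0.1], "yaw": 0, "jaw": 0}, {"delta_pos": [0, 0, 0.1], "yaw": 0, "jaw": 0}])

```text
clock: 5.15
eef_pos: [518.3, 86.5, 124.0]
tcp_rot: [3.141, 0.001, 2.859]
contact_force: [-3.2, -0.2, 12.1]
opening: -0.003
grasp_force: 5.8
```

Request:
play_rows(steps=[{"delta_pos": [0, 0, -0.8], "yaw": 0, "jaw": 0}, {"delta_pos": [0, 0, -1.6], "yaw": 0, "jaw": 0}, {"delta_pos": [0, 0, -2.4], "yaw": 0, "jaw": 0}, {"delta_pos": [0, 0, -3.0], "yaw": 0, "jaw": 0}, {"delta_pos": [0, 0, -3.0], "yaw": 0, "jaw": 0}, {"delta_pos": [0, 0, -3.0], "yaw": 0, "jaw": 0}, {"delta_pos": [0, 0, -3.0], "yaw": 0, "jaw": 0}, {"delta_pos": [0, 0, -3.0], "yaw": 0, "jaw": 0}])

```text
clock: 5.95
eef_pos: [517.4, 86.2, 152.8]
tcp_rot: [-3.141, -0.001, 2.859]
contact_force: [-0.5, 0.2, 0.2]
opening: 0.002
grasp_force: 0.0
```

Request:
play_rows(steps=[{"delta_pos": [0, 0, 0.5], "yaw": 0, "jaw": 0}, {"delta_pos": [0, 0, 1.0], "yaw": 0, "jaw": 0}, {"delta_pos": [0, 0, 1.5], "yaw": 0, "jaw": 0}, {"delta_pos": [0, 0, 2.0], "yaw": 0, "jaw": 0}, {"delta_pos": [0, 0, 2.5], "yaw": 0, "jaw": 0}, {"delta_pos": [0, 0, 2.9], "yaw": 0, "jaw": 0}, {"delta_pos": [0, 0, 3.05], "yaw": 0, "jaw": 0}, {"delta_pos": [0, 0, 3.05], "yaw": 0, "jaw": 0}])

```text
clock: 6.75
eef_pos: [518.1, 86.4, 124.0]
tcp_rot: [3.141, 0.001, 2.859]
contact_force: [-5.3, -0.9, 19.8]
opening: 0.002
grasp_force: 9.9
```

```bash
cat > look.py <<'E'
import sys
from h import *
n=sys.argv[1]
s=r.sense();print(s["clock"],s["eef_pos"],s["contact_force"])
im2,_=vision.grab_frame("scene");im,d=vision.grab_frame("wrist")
a=cv2.resize(im2[180:300,190:350],(400,300),interpolation=cv2.INTER_CUBIC)
b=cv2.resize(im[100:300,160:427],(400,300),interpolation=cv2.INTER_CUBIC)
cv2.imwrite(f"pics/{n}.png",np.hstack([a,b])[:,:,::-1])
E
python3 look.py s2
```

```text
6.75 [518.10527046  86.39458348 123.971332  ] [-5.28809548 -0.91173908 19.8427841 ]
```

View pics/s2.png

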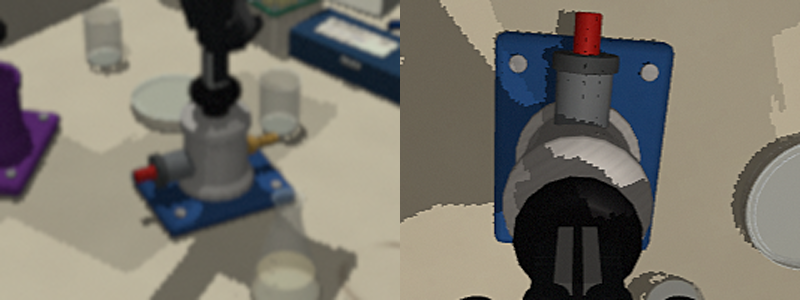

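The pin is out by about 16 mm, at right-half pixel (588,35), and the pump hasn't moved. At the bottom the force was 20 N, so the stroke is full. Two more strokes.

Request:
play_rows(steps=[{"delta_pos": [0, 0, -0.8], "yaw": 0, "jaw": 0}, {"delta_pos": [0, 0, -1.6], "yaw": 0, "jaw": 0}, {"delta_pos": [0, 0, -2.4], "yaw": 0, "jaw": 0}, {"delta_pos": [0, 0, -3.1], "yaw": 0, "jaw": 0}, {"delta_pos": [0, 0, -3.1], "yaw": 0, "jaw": 0}, {"delta_pos": [0, 0, -3.1], "yaw": 0, "jaw": 0}, {"delta_pos": [0, 0, -3.1], "yaw": 0, "jaw": 0}, {"delta_pos": [0, 0, -3.1], "yaw": 0, "jaw": 0}])

```text
clock: 7.65
eef_pos: [517.4, 86.3, 153.3]
tcp_rot: [-3.141, -0.001, 2.859]
contact_force: [0.2, -0.3, 0.1]
opening: 0.0
grasp_force: 0.0
```

Request:
play_rows(steps=[{"delta_pos": [0, 0, 0.5], "yaw": 0, "jaw": 0}, {"delta_pos": [0, 0, 1.0], "yaw": 0, "jaw": 0}, {"delta_pos": [0, 0, 1.5], "yaw": 0, "jaw": 0}, {"delta_pos": [0, 0, 2.0], "yaw": 0, "jaw": 0}, {"delta_pos": [0, 0, 2.5], "yaw": 0, "jaw": 0}, {"delta_pos": [0, 0, 2.9], "yaw": 0, "jaw": 0}, {"delta_pos": [0, 0, 3.1], "yaw": 0, "jaw": 0}, {"delta_pos": [0, 0, 3.1], "yaw": 0, "jaw": 0}])

```text
clock: 8.45
eef_pos: [518.1, 86.4, 123.9]
tcp_rot: [3.141, 0.001, 2.859]
contact_force: [-6.2, -1.0, 20.9]
opening: 0.001
grasp_force: 10.0
```

Request:
play_rows(steps=[{"delta_pos": [0, 0, -0.8], "yaw": 0, "jaw": 0}, {"delta_pos": [0, 0, -1.6], "yaw": 0, "jaw": 0}, {"delta_pos": [0, 0, -2.4], "yaw": 0, "jaw": 0}, {"delta_pos": [0, 0, -3.1], "yaw": 0, "jaw": 0}, {"delta_pos": [0, 0, -3.1], "yaw": 0, "jaw": 0}, {"delta_pos": [0, 0, -3.1], "yaw": 0, "jaw": 0}, {"delta_pos": [0, 0, -3.1], "yaw": 0, "jaw": 0}, {"delta_pos": [0, 0, -3.1], "yaw": 0, "jaw": 0}])

```text
clock: 9.25
eef_pos: [517.4, 86.3, 153.3]
tcp_rot: [-3.141, -0.001, 2.859]
contact_force: [-0.1, 0.1, 0.3]
opening: -0.001
grasp_force: 0.0
```

Request:
play_rows(steps=[{"delta_pos": [0, 0, 0.5], "yaw": 0, "jaw": 0}, {"delta_pos": [0, 0, 1.0], "yaw": 0, "jaw": 0}, {"delta_pos": [0, 0, 1.5], "yaw": 0, "jaw": 0}, {"delta_pos": [0, 0, 2.0], "yaw": 0, "jaw": 0}, {"delta_pos": [0, 0, 2.5], "yaw": 0, "jaw": 0}, {"delta_pos": [0, 0, 2.9], "yaw": 0, "jaw": 0}, {"delta_pos": [0, 0, 3.1], "yaw": 0, "jaw": 0}, {"delta_pos": [0, 0, 3.1], "yaw": 0, "jaw": 0}])

```text
clock: 10.05
eef_pos: [518.1, 86.4, 124.0]
tcp_rot: [3.141, 0.001, 2.859]
contact_force: [-4.9, -0.1, 20.2]
opening: -0.0
grasp_force: 10.1
```

```bash
python3 look.py s4
```

```text
10.05 [518.07056917  86.39354581 123.9507667 ] [-4.90862176 -0.06396909 20.23718673]
```

View pics/s4.png

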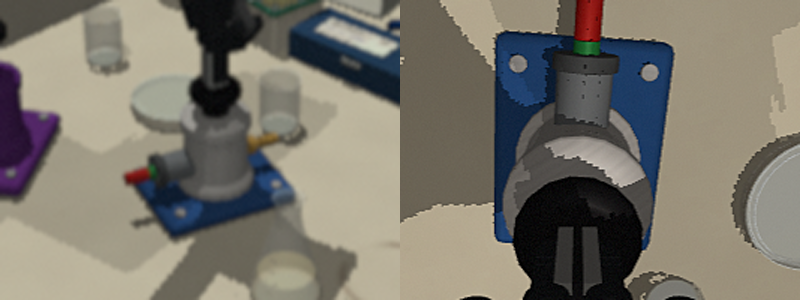

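The green band now shows at right-half pixels (588,41–54), about 6 mm, and the pump hasn't shifted. Two more strokes to be sure of the stop, then clear.

Request:
play_rows(steps=[{"delta_pos": [0, 0, -0.8], "yaw": 0, "jaw": 0}, {"delta_pos": [0, 0, -1.6], "yaw": 0, "jaw": 0}, {"delta_pos": [0, 0, -2.4], "yaw": 0, "jaw": 0}, {"delta_pos": [0, 0, -3.1], "yaw": 0, "jaw": 0}, {"delta_pos": [0, 0, -3.1], "yaw": 0, "jaw": 0}, {"delta_pos": [0, 0, -3.1], "yaw": 0, "jaw": 0}, {"delta_pos": [0, 0, -3.1], "yaw": 0, "jaw": 0}, {"delta_pos": [0, 0, -3.1], "yaw": 0, "jaw": 0}])

```text
clock: 10.95
eef_pos: [517.3, 86.2, 153.2]
tcp_rot: [-3.141, -0.001, 2.859]
contact_force: [0.2, -0.9, 0.3]
opening: 0.004
grasp_force: 0.0
```

Request:
play_rows(steps=[{"delta_pos": [0, 0, 0.5], "yaw": 0, "jaw": 0}, {"delta_pos": [0, 0, 1.0], "yaw": 0, "jaw": 0}, {"delta_pos": [0, 0, 1.5], "yaw": 0, "jaw": 0}, {"delta_pos": [0, 0, 2.0], "yaw": 0, "jaw": 0}, {"delta_pos": [0, 0, 2.5], "yaw": 0, "jaw": 0}, {"delta_pos": [0, 0, 2.9], "yaw": 0, "jaw": 0}, {"delta_pos": [0, 0, 3.1], "yaw": 0, "jaw": 0}, {"delta_pos": [0, 0, 3.1], "yaw": 0, "jaw": 0}])

```text
clock: 11.75
eef_pos: [518.1, 86.4, 124.0]
tcp_rot: [3.141, 0.001, 2.859]
contact_force: [-6.5, -0.4, 20.6]
opening: -0.004
grasp_force: 10.1
```

```bash
python3 look.py s5; python3 - <<'E'
import cv2,numpy as np
for n in("s4","s5"):
    h=cv2.cvtColor(cv2.imread(f"pics/{n}.png")[:100,560:620],cv2.COLOR_BGR2HSV)
    g=(abs(h[...,0].astype(int)-60)<25)&(h[...,1]>100)&(h[...,2]>50);ys,xs=np.nonzero(g);print(n,g.sum(),ys.min(),ys.max(),xs.min(),xs.max())
E
```

```text
11.75 [518.08558211  86.36248434 123.96502437] [-6.49193095 -0.44290388 20.64489665]
s4 322 41 54 14 39
s5 319 41 54 14 39
```

Request:
play_rows(steps=[{"delta_pos": [0, 0, -0.8], "yaw": 0, "jaw": 0}, {"delta_pos": [0, 0, -1.6], "yaw": 0, "jaw": 0}, {"delta_pos": [0, 0, -2.4], "yaw": 0, "jaw": 0}, {"delta_pos": [0, 0, -3.1], "yaw": 0, "jaw": 0}, {"delta_pos": [0, 0, -3.1], "yaw": 0, "jaw": 0}, {"delta_pos": [0, 0, -3.1], "yaw": 0, "jaw": 0}, {"delta_pos": [0, 0, -3.1], "yaw": 0, "jaw": 0}, {"delta_pos": [0, 0, -3.1], "yaw": 0, "jaw": 0}])

```text
clock: 12.65
eef_pos: [517.4, 86.3, 153.3]
tcp_rot: [-3.141, -0.001, 2.859]
contact_force: [0.0, 0.7, 0.1]
opening: 0.001
grasp_force: 0.0
```

Request:
play_rows(steps=[{"delta_pos": [0, 0, 0.5], "yaw": 0, "jaw": 0}, {"delta_pos": [0, 0, 1.0], "yaw": 0, "jaw": 0}, {"delta_pos": [0, 0, 1.5], "yaw": 0, "jaw": 0}, {"delta_pos": [0, 0, 2.0], "yaw": 0, "jaw": 0}, {"delta_pos": [0, 0, 2.5], "yaw": 0, "jaw": 0}, {"delta_pos": [0, 0, 2.9], "yaw": 0, "jaw": 0}, {"delta_pos": [0, 0, 3.1], "yaw": 0, "jaw": 0}, {"delta_pos": [0, 0, 3.1], "yaw": 0, "jaw": 0}])

```text
clock: 13.45
eef_pos: [518.1, 86.4, 123.9]
tcp_rot: [3.141, 0.001, 2.859]
contact_force: [-5.9, -0.4, 21.0]
opening: -0.0
grasp_force: 10.1
```

```bash
python3 look.py s6; python3 - <<'E'
import cv2,numpy as np
for n in("s4","s5","s6"):
    h=cv2.cvtColor(cv2.imread(f"pics/{n}.png")[:100,560:620],cv2.COLOR_BGR2HSV)
    g=(abs(h[...,0].astype(int)-60)<25)&(h[...,1]>100)&(h[...,2]>50);ys,xs=np.nonzero(g);print(n,g.sum(),ys.min(),ys.max(),xs.min(),xs.max())
E
```

```text
13.45 [518.07805275  86.37418128 123.94491172] [-5.8524002  -0.43255947 20.98217129]
s4 322 41 54 14 39
s5 319 41 54 14 39
s6 322 41 54 14 39
```

Request:
play_rows(steps=[{"delta_pos": [0, 0, -0.8], "yaw": 0, "jaw": 0}, {"delta_pos": [0, 0, -1.6], "yaw": 0, "jaw": 0}, {"delta_pos": [0, 0, -2.4], "yaw": 0, "jaw": 0}, {"delta_pos": [0, 0, -4], "yaw": 0, "jaw": 0}, {"delta_pos": [0, 0, -7], "yaw": 0, "jaw": 0}, {"delta_pos": [0, 0, -10], "yaw": 0, "jaw": 0}, {"delta_pos": [0, 0, -12], "yaw": 0, "jaw": 0}, {"delta_pos": [0, 0, -12], "yaw": 0, "jaw": 0}])

```text
clock: 14.35
eef_pos: [519.2, 86.6, 245.2]
tcp_rot: [3.14, 0.004, 2.859]
contact_force: [0.9, 0.7, 0.3]
opening: -0.001
grasp_force: 0.0
```

```bash
python3 look.py s7
```

```text
14.35 [519.20589065  86.56864467 245.23346802] [0.89526997 0.74552682 0.27526744]
```

View pics/s7.png

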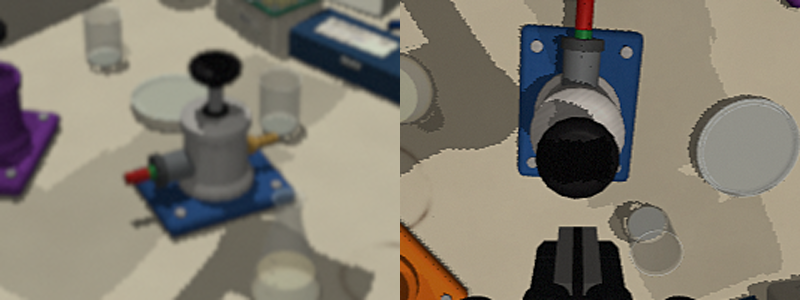

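The pin stayed put over two extra strokes, with the green band at (153,168) in the left half. The knob is up at (216,68), the neighbours are undisturbed, and the arm is clear.

```bash
python3 -c "
from rig import r
print(r.sign_off())"
```

```text
the job is handed in; nothing more can be done
None
```

I pumped the blue pump six full strokes until the pin was at its stop with the whole green band showing (the last two strokes didn't move it), left the knob up with the arm clear and nothing else disturbed, and handed the job in at about 14.5 s.

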